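# Put the caps back on the spray cans

## Robot

A 6-joint arm with a two-finger parallel gripper is mounted at the origin on the work surface. World frame = base frame: x ahead of the robot, y to its left, z up, the work surface at z = 0. Lengths are in m, angles in rad, forces in N, time in s.
With the tool pointing down it reaches from about 0.4 to 0.925 m from the base axis. Payload 3.4 kg.
Tool frame: the origin (TCP) lies at the very end of the fingers, on their centre line; the grasp point (between the pads) lies manip.hold_point_z behind it (manip.hold_point_z is the distance from the TCP to the grasp point, in m); z points along the fingers, x is the direction in which the jaws open and shut, and the axes are right-handed (so a half turn about z gives the same grasp; the last joint's range is limited). The gripper opens to 85 mm and grips with 20 to 120 N. Pads are 22 mm wide; open, the fingers measure 114 mm over their backs; the gripper's body (76 mm by 85 mm) begins 54 mm behind the grasp point. The pads swing forward as they close: fully open they stand 13 mm farther back than shut.
Start: joints at [-1.407, 0.307, 1.506, -0, 1.328, -0.073], TCP at [0.135, -0.559, 0.231] pointing down, gripper open.
Joint ranges: [-3.12, 3.12], [-1.05, 2.28], [0.14, 2.33], [-1.42, 4.57], [0.1, 2.73], [-2.68, 2.68]. Speed limits (rad/s): [2.57, 2.57, 3.14, 3.14, 3.14, 3.14].

## Interface

Orientations are given as a 3x3 rotation matrix whose columns are the frame's x, y, z axes.
In Python, from plant import manip gives the robot as it stands.
- The arm moves only by the tool send_rows, never from a script. Its argument "steps" is a list of rows, each an object of numbers: "claw": the finger opening in mm, from 0 to 85.4; "tx", "ty", "tz": the shift along the tool's x, y, z in mm; "spin": the turn about the tool's z in degrees. In form: [{"claw": .., "tx": .., "ty": .., "tz": .., "spin": ..}, ...]. A call has 1 to 20 rows; each row shifts and turns the commanded pose from where the row before left it, along the tool's axes as they then stand; what a row does not reach is not made up. A row lasts 1/8 s, in which the tool goes at most 62.5 mm and 10.7 degrees, less where a joint would pass 70% of its speed; a pose out of reach is approached as far as the arm can. A call is refused whole if a number of a shift passes 62.5 or a number of a turn 10.7, either way. A call with a gripper value outside its range is refused whole. The fingers move at their own pace and stop on an object; "newtons" is the grip in N (left out, the last holds). Time passes only in rows, so rows that do not move let the fingers close. It gives the time, the measured TCP pose, the force and the opening at its end, in the units of the state.
- manip.state(): the state, without advancing time (a new reading comes with each control period).
- manip.read_camera(name): name is "scene" or "top" or "wrist"; returns (picture, depth): 420x560x3 uint8, blue, green, red; 420x560 float32, m along the optical axis (not along the pixel's ray), 0 where there is no reading.
- manip.get_calibration(name): a dict with "vertical_fov" (degrees; the focal length in pixels is half the picture's height over the tangent of half this angle, whatever the lens; pixels are square), "cx", "cy" (the principal point, pixels), "view" (4x4, takes a point from world to camera coordinates). Camera axes: x right, y up, looking along -z (the intrinsics and any distortion apply to the point x, -y, -z); pixel columns grow to the right and rows downward; lengths in m; the calibration is good to about 2 mm. The wrist camera is an equidistant fisheye: a pixel r from the principal point sees the ray r / f radians off the axis. A picture is of the moment at which its call begins: read the wrist's pose just before it. get_calibration takes no time and is no camera call; for the wrist camera it gives the pose at the moment of the call.
- manip.job_done(): hands the job in, once; it reports no verdict.
The state is a dict: "clock": time; "q": joint angles; "joint_vel": joint speeds; "joint_torque": joint torques, N m; "ee_pos": TCP position; "ee_rot": TCP orientation; "ft_force": force on the tool from outside, world axes, zero at the start; "torque": the same for the moment, N m; "finger_gap": finger opening in m.
Only numpy, scipy, OpenCV 4.12 (cv2) and the standard library are available. Lean on these libraries where they do the work, as an engineer would, in place of code of your own. Each camera call takes 0.05 s, during which the arm holds its last target.

## Task

The spray nozzles have been rinsed and the four cans stand on the slatted shelf with their caps off. Put each cap back on the can it fits, set fully down so that its edge rests level on the can's shoulder, and let go of it. Leave the cans standing where they are on the shelf, and do not shift the steel tin or the soap dispenser.

Things in the scene. Friction and masses are not known exactly. Their poses are not given: they have to be found in the camera images.
- cap_35: The slimmest of the four loose white plastic spray-can caps: a rigid straight-sided round cap, 35 mm outside diameter, 48 mm high, walls 2 mm, closed top 3 mm thick with a rounded edge, open below. It stands on the worktop with its open side down. Origin: centre of the open rim's plane (underside), z up out of the closed top. About 20 g.
- cap_45: The second slimmest of the four loose white plastic spray-can caps: a rigid straight-sided round cap, 45 mm outside diameter, 44 mm high, walls 2 mm, closed top 3 mm thick with a rounded edge, open below. It stands on the worktop with its open side down. Origin: centre of the open rim's plane (underside), z up out of the closed top. About 20 g.
- cap_55: The second widest of the four loose white plastic spray-can caps: a rigid straight-sided round cap, 55 mm outside diameter, 40 mm high, walls 2 mm, closed top 3 mm thick with a rounded edge, open below. It stands on the worktop with its open side down. Origin: centre of the open rim's plane (underside), z up out of the closed top. About 20 g.
- cap_65: The widest of the four loose white plastic spray-can caps: a rigid straight-sided round cap, 65 mm outside diameter, 42 mm high, walls 2 mm, closed top 3 mm thick with a rounded edge, open below. It stands on the worktop with its open side down. Origin: centre of the open rim's plane (underside), z up out of the closed top. About 20 g.
- can_35: The slimmest spray can on the slatted shelf: 35 mm diameter, upright, loose, 0.1 to 0.6 kg. Origin: centre of its base, z up. 120 mm above it is the shoulder, a 5 mm ledge on which the rim of its cap rests, cap flush with the can's side. Above: neck 25 mm diameter, 6 mm high (3 mm play all round in the cap), cone 4 mm in over 5 mm, spray button up to 27 mm above the ledge. Shelf top: 44 mm.
- can_45: The second slimmest spray can on the slatted shelf: 45 mm diameter, upright, loose, 0.1 to 0.6 kg. Origin: centre of its base, z up. 132 mm above it is the shoulder, a 5 mm ledge on which the rim of its cap rests, cap flush with the can's side. Above: neck 35 mm diameter, 6 mm high (3 mm play all round in the cap), cone 4 mm in over 5 mm, spray button up to 27 mm above the ledge. Shelf top: 44 mm.
- can_55: The second widest spray can on the slatted shelf: 55 mm diameter, upright, loose, 0.1 to 0.6 kg. Origin: centre of its base, z up. 146 mm above it is the shoulder, a 5 mm ledge on which the rim of its cap rests, cap flush with the can's side. Above: neck 45 mm diameter, 6 mm high (3 mm play all round in the cap), cone 4 mm in over 5 mm, spray button up to 27 mm above the ledge. Shelf top: 44 mm.
- can_65: The widest spray can on the slatted shelf: 65 mm diameter, upright, loose, 0.1 to 0.6 kg. Origin: centre of its base, z up. 156 mm above it is the shoulder, a 5 mm ledge on which the rim of its cap rests, cap flush with the can's side. Above: neck 55 mm diameter, 6 mm high (3 mm play all round in the cap), cone 4 mm in over 5 mm, spray button up to 27 mm above the ledge. Shelf top: 44 mm.
- tin: Closed round steel tin, 75 mm diameter, 34 mm high, on the worktop; to be left alone. Origin: centre of its underside, z up.
- dispenser: Green plastic push dispenser of hand soap, body 62 mm diameter, 166 mm high with its white pump head, its spout reaching 46 mm from the axis; stands near one end of the shelf; to be left alone. Origin: centre of its underside, z up.
Things that resemble listed ones, but are neither listed nor needed, are in the scene too. What is shaped like the cap_55 but black or turquoise is not meant.

How it is judged:
By the outcome, as a careful person would: the job done as asked, in the order asked, and still so for the second after the job is handed in, with the robot touching nothing.
It also fails if it takes over 109 s, if anything falls off the work surface, if the arm or the gripper's body presses on something with over 40 N, if the wrist force passes 120 N, or if a joint passes its speed limit or range.

## Working session

There is one attempt and no reset: what is moved stays moved. The work goes in short steps, Python scripts to look and compute and a tool call to move; the robot and the scene stay as the last step left them, time stands still between calls to the robot, and variables do not carry over. Pictures are saved under pics/ and viewed, and the job is handed in when it is done.

Besides the shell and the picture viewer there is one more tool, called after ">>>" as a command line: name --argument value ..., lists and objects as JSON in quotes. send_rows: Moves the arm, as the interface text tells. Its arguments: {"type":"object","properties":{"steps":{"type":"array","items":{"type":"object","properties":{"claw":{"type":"number"},"tx":{"type":"number"},"ty":{"type":"number"},"tz":{"type":"number"},"spin":{"type":"number"}}}},"newtons":{"type":"number"}},"required":["steps"]}

```bash
mkdir -p pics; ls; python3 - <<'E'
from plant import manip
import cv2,numpy as np
print(manip.state()); print(manip.hold_point_z)
for n in ("scene","top","wrist"):
    c=manip.get_calibration(n); print(n,c)
    p,d=manip.read_camera(n); cv2.imwrite(f"pics/{n}0.png",p); np.savez(f"pics/{n}0.npz",p=p,d=d,view=c["view"],cx=c["cx"],cy=c["cy"],fov=c["vertical_fov"])
E
```

```text
pics
{'clock': 0.0, 'q': array([-1.40653011e+00,  3.07559302e-01,  1.50766149e+00,  3.08292483e-05,
        1.32840810e+00, -7.35033147e-02]), 'joint_vel': array([-0.00029199, -0.00013407,  0.00060617, -0.00018325, -0.00035444,
        0.00110825]), 'joint_torque': array([-7.50958443e-04, -4.57546377e+01, -2.51912320e+01,  1.51038812e-04,
        1.33838179e-02, -1.07314315e-05]), 'ee_pos': array([ 0.13530421, -0.55813964,  0.23039338]), 'ee_rot': array([[ 2.35527969e-01, -9.71867524e-01, -3.03456657e-04],
       [-9.71865454e-01, -2.35528096e-01,  2.01371507e-03],
       [-2.02853685e-03, -1.79367179e-04, -9.99997926e-01]]), 'ft_force': array([-0.77470097, -0.51281537,  0.36544877]), 'torque': array([ 0.00696641, -0.0309934 ,  0.00135575]), 'finger_gap': 0.08534069632625997}
0.0187
scene {'vertical_fov': 51.07658070456319, 'cx': 277.7260849472841, 'cy': 208.75239985149, 'view': array([[ 0.20652309,  0.97819757,  0.02185677, -0.07582002],
       [-0.53304839,  0.09375202,  0.84087453,  0.21963258],
       [ 0.82049231, -0.18531072,  0.5407886 , -1.53641438],
       [ 0.        ,  0.        ,  0.        ,  1.        ]])}
top {'vertical_fov': 45.55397522573845, 'cx': 277.4080441912993, 'cy': 206.39838029186444, 'view': array([[-1.34477752e-03, -9.99974966e-01,  6.94681809e-03,
        -1.15216804e-02],
       [ 9.92345665e-01, -4.76631426e-04,  1.23490299e-01,
        -4.96740407e-01],
       [-1.23483897e-01,  7.05971180e-03,  9.92321464e-01,
        -1.39332302e+00],
       [ 0.00000000e+00,  0.00000000e+00,  0.00000000e+00,
         1.00000000e+00]])}
wrist {'vertical_fov': 65.70646984690485, 'cx': 286.8826163785142, 'cy': 206.18789232957303, 'view': array([[ 0.23360759, -0.97232831, -0.00227015, -0.57165099],
       [ 0.93063462,  0.22426559, -0.28917841,  0.03631127],
       [ 0.28168547,  0.06544159,  0.95727253, -0.3797036 ],
       [ 0.        ,  0.        ,  0.        ,  1.        ]])}
```

View pics/scene0.png

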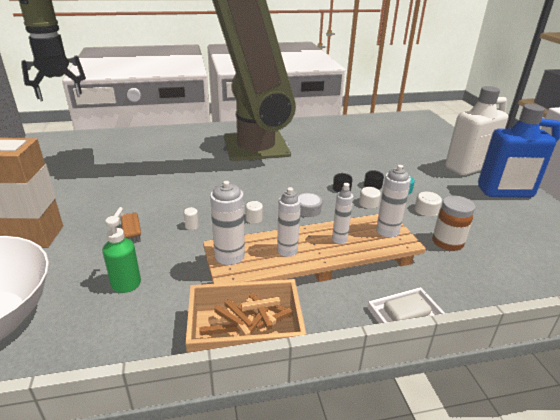

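View pics/top0.png

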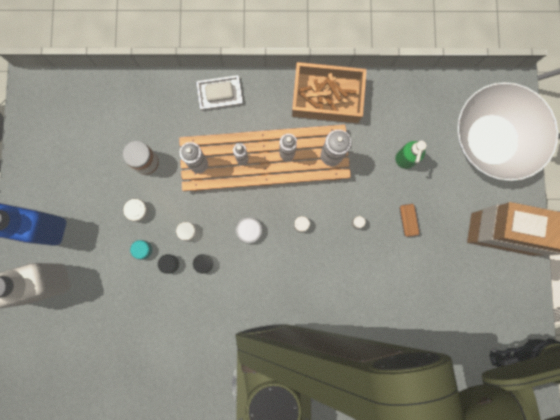

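View pics/wrist0.png

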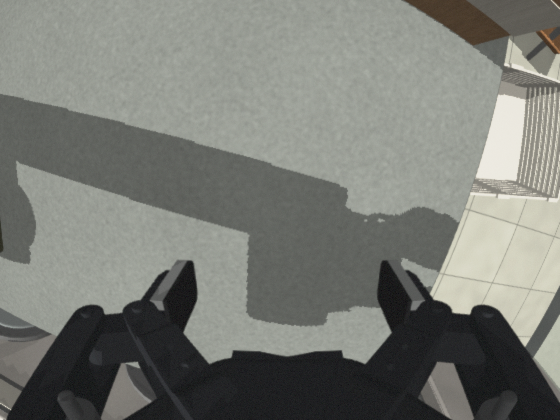

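Top view: white caps are at (135,210), (186,231), (302,224) and (360,222). The steel tin is at (249,230), the black and turquoise lookalikes at (168,263), (203,263) and (140,250). Cans are at (190,154), (240,153), (288,146) and (337,146), the dispenser at (409,154). Next I measure them all from depth.

```bash
cat > h.py <<'E'
import numpy as np,cv2
def load(n):
    z=np.load(f"pics/{n}.npz"); return z
def cloud(z):
    p,d,V=z["p"],z["d"],z["view"]; f=p.shape[0]/2/np.tan(np.radians(float(z["fov"]))/2)
    v,u=np.mgrid[:p.shape[0],:p.shape[1]]
    P=np.stack([(u-z["cx"])/f*d,-(v-z["cy"])/f*d,-d],-1)
    Vi=np.linalg.inv(V); W=P@Vi[:3,:3].T+Vi[:3,3]
    W[d==0]=np.nan
    return W
def fitc(x,y,r=None):
    from scipy.optimize import least_squares
    c0=[x.mean(),y.mean()]
    if r is None:
        s=least_squares(lambda q:np.hypot(x-q[0],y-q[1])-q[2],c0+[.02],loss='soft_l1',f_scale=.001)
    else: s=least_squares(lambda q:np.hypot(x-q[0],y-q[1])-r,c0,loss='soft_l1',f_scale=.001)
    return s.x
E
cat > m.py <<'E'
from h import *
z=load("top0");W=cloud(z)
print("table z", [np.nanmedian(W[a:a+20,b:b+20,2]).round(4) for a,b in((270,250),(180,60),(190,400))])
pts={'A':(135,210),'B':(186,231),'C':(302,224),'D':(360,222),'tin':(249,230),'blk1':(168,263),'blk2':(203,263),'turq':(140,250)}
for k,(u,v) in pts.items():
    zt=np.nanmedian(W[v-3:v+4,u-3:u+4,2])
    w=W[v-25:v+26,u-25:u+26].reshape(-1,3)
    m=(abs(w[:,2]-zt)<.005)
    c=np.median(w[m],0); m&=np.hypot(w[:,0]-c[0],w[:,1]-c[1])<.05
    q=w[m]; hull=cv2.convexHull(q[:,:2].astype(np.float32)); (cc,rr)=cv2.minEnclosingCircle(hull)
    print(k,'top z',zt.round(4),'cen',q[:,:2].mean(0).round(4),np.round(cc,4),'R',round(rr*1000,1),'Aequiv D',round(2000*np.sqrt(cv2.contourArea(hull)/np.pi),1))
for k,(u,v) in {'c1':(190,150),'c2':(240,152),'c3':(288,144),'c4':(337,140),'disp':(409,154)}.items():
    w=W[v-30:v+31,u-25:u+26].reshape(-1,3); w=w[w[:,2]>.07]
    print(k,'ztop',np.nanmax(w[:,2]).round(4)); h=np.histogram(w[:,2],bins=np.arange(.07,.26,.01));print(h[0])
E
python3 m.py
python3 - <<'E'
import cv2
p=cv2.imread('pics/top0.png')[110:280,110:440]
cv2.imwrite('pics/crop0.png',cv2.resize(p,None,fx=2.4,fy=2.4,interpolation=cv2.INTER_CUBIC))
E
```

```text
table z [np.float64(-0.0011), np.float64(-0.0004), np.float64(-0.0003)]
A top z 0.0423 cen [0.487  0.3912] [0.4878 0.3911] R 32.1 Aequiv D 61.5
B top z 0.0391 cen [0.4275 0.2467] [0.4271 0.247 ] R 27.0 Aequiv D 51.8
C top z 0.043 cen [ 0.4475 -0.0808] [ 0.4473 -0.0809] R 22.1 Aequiv D 41.8
D top z 0.046 cen [ 0.4519 -0.2417] [ 0.4524 -0.2417] R 17.5 Aequiv D 31.8
tin top z 0.034 cen [0.4305 0.0697] [0.4299 0.0698] R 37.3 Aequiv D 72.5
blk1 top z 0.0384 cen [0.3353 0.2956] [0.3354 0.2964] R 27.5 Aequiv D 52.7
blk2 top z 0.0386 cen [0.3359 0.1989] [0.3355 0.1994] R 27.3 Aequiv D 52.2
turq top z 0.0396 cen [0.3751 0.3732] [0.3676 0.3589] R 44.3 Aequiv D 61.3
c1 ztop 0.2198
[ 11  19  17  19  16  19  16  25  19  23  19  84 127 134  21   0   0   0]
c2 ztop 0.1957
[11  8  9 11 11 11  9 14 16 71 39 15  6  0  0  0  0  0]
c3 ztop 0.2074
[14 15 14 13 11 11 17 10 24 15 94 76 50  9  0  0  0  0]
c4 ztop 0.2307
[ 70  21  17  21  19  20  26  19  23  27  28  28 102 199 179  20   1   0]
disp ztop 0.1707
[ 25  25  81 122  25  18  38   3  22 102   2   0   0   0   0   0   0   0]
```

View pics/crop0.png

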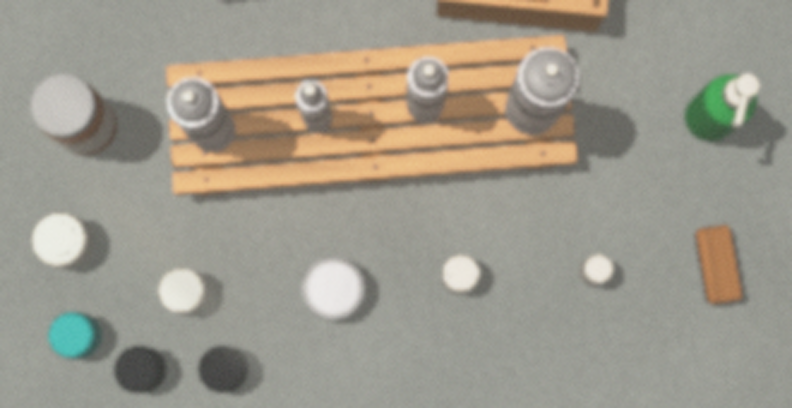

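Sizes and top heights give A = cap_65, B = cap_55, C = cap_45, D = cap_35. By height, the cans left to right in the top view are 55, 35, 45 and 65. Now the can axes, from both fixed views.

```bash
cat > m2.py <<'E'
from h import *
cans={'55':(190,154,.190,.0275),'35':(240,153,.164,.0175),'45':(288,146,.176,.0225),'65':(337,146,.200,.0325)}
T=cloud(load("top0")); S=cloud(load("scene0"))
for k,(u,v,zs,r) in cans.items():
    w=T[v-35:v+30,u-30:u+30].reshape(-1,3)
    m=abs(w[:,2]-zs)<.004; q=w[m]
    q=q[np.hypot(*(q[:,:2]-np.median(q[:,:2],0)).T)<r*1.5]
    cc,rr=cv2.minEnclosingCircle(cv2.convexHull(q[:,:2].astype(np.float32)))
    # side wall fit, known radius
    out=[]
    for W in (T,S):
        a=W.reshape(-1,3); m=(a[:,2]>.06)&(a[:,2]<zs-.012)&(np.hypot(a[:,0]-cc[0],a[:,1]-cc[1])<r+.012)
        a=a[m]; 
        from scipy.optimize import least_squares
        s=least_squares(lambda c:np.hypot(a[:,0]-c[0],a[:,1]-c[1])-r,cc,loss='soft_l1',f_scale=.001)
        b=W.reshape(-1,3); bt=b[(np.hypot(b[:,0]-cc[0],b[:,1]-cc[1])<.02)]
        t=bt[bt[:,2]>zs+.02]; out+= [s.x.round(4),len(a),('btn',t.mean(0).round(4),np.nanmax(t[:,2]).round(4))]
    print(k,'ledge',np.round(cc,4),round(rr,4),*out)
caps={'65':(.4875,.391),'55':(.4273,.2468),'45':(.4474,-.0808),'35':(.452,-.2417)}
for k,c in caps.items():
    r=int(k)/2000; o=[]
    for W in (T,S):
        b=W.reshape(-1,3); b=b[np.hypot(b[:,0]-c[0],b[:,1]-c[1])<r+.012]
        b=b[b[:,2]>.006]; t=b[b[:,2]>np.nanpercentile(b[:,2],95)-.004]
        zt=np.median(t[:,2]); a=b[b[:,2]<zt-.008]
        s=least_squares(lambda q:np.hypot(a[:,0]-q[0],a[:,1]-q[1])-r,c,loss='soft_l1',f_scale=.001)
        o+=['z',zt.round(4),'topcen',t[:,:2].mean(0).round(4),'side',s.x.round(4),len(a)]
    print('cap',k,*o)
E
python3 m2.py
```

```text
55 ledge [0.6164 0.2126] 0.0274 [0.617  0.2132] 220 ('btn', array([0.6164, 0.2131, 0.2154]), np.float64(0.2198)) [0.6163 0.2126] 1119 ('btn', array([0.6192, 0.2113, 0.2156]), np.float64(0.2191))
35 ledge [0.6295 0.0883] 0.0177 [0.63   0.0884] 99 ('btn', array([0.6298, 0.0884, 0.1897]), np.float64(0.1957)) [0.6296 0.0878] 563 ('btn', array([0.6322, 0.0868, 0.1895]), np.float64(0.1934))
45 ledge [ 0.648  -0.0389] 0.0227 [ 0.6484 -0.0389] 144 ('btn', array([ 0.6481, -0.0397,  0.201 ]), np.float64(0.2074)) [ 0.6481 -0.0395] 861 ('btn', array([ 0.6506, -0.0401,  0.2013]), np.float64(0.2052))
65 ledge [ 0.6426 -0.1658] 0.0326 [ 0.6427 -0.1661] 278 ('btn', array([ 0.6425, -0.1658,  0.2242]), np.float64(0.2307)) [ 0.6423 -0.1668] 1622 ('btn', array([ 0.6459, -0.1675,  0.2257]), np.float64(0.2295))
cap 65 z 0.0443 topcen [0.4877 0.3914] side [0.4877 0.3926] 89 z 0.0438 topcen [0.4898 0.389 ] side [0.4863 0.3916] 243
cap 55 z 0.0418 topcen [0.4262 0.2457] side [0.428  0.2479] 54 z 0.0412 topcen [0.4297 0.2442] side [0.4261 0.2468] 170
cap 45 z 0.0456 topcen [ 0.4475 -0.0788] side [ 0.4479 -0.0808] 36 z 0.0453 topcen [ 0.4506 -0.0824] side [ 0.446  -0.0814] 180
cap 35 z 0.0482 topcen [ 0.4521 -0.2428] side [ 0.4521 -0.2428] 36 z 0.0484 topcen [ 0.4547 -0.2429] side [ 0.4508 -0.2433] 157
```

>>> send_rows --steps '[{"claw":85,"spin":-10},{"claw":85,"spin":-10},{"claw":85,"spin":-10},{"claw":85,"spin":-10},{"claw":85,"spin":-10},{"claw":85,"spin":-10},{"claw":85,"spin":-10},{"claw":85,"spin":-6.4},{"tx":30,"ty":-30},{"tx":40,"ty":-40},{"tx":40,"ty":-40},{"tx":40,"ty":-40},{"tx":40,"ty":-40},{"tx":40,"ty":-40},{"tx":40,"ty":-40},{"tx":30,"ty":-30},{"tx":10,"ty":-10},{},{}]'

```text
schema error: expected keys claw, tx, ty, tz, spin
```

>>> send_rows --steps '[{"claw":85,"tx":0,"ty":0,"tz":0,"spin":-10},{"claw":85,"tx":0,"ty":0,"tz":0,"spin":-10},{"claw":85,"tx":0,"ty":0,"tz":0,"spin":-10},{"claw":85,"tx":0,"ty":0,"tz":0,"spin":-10},{"claw":85,"tx":0,"ty":0,"tz":0,"spin":-10},{"claw":85,"tx":0,"ty":0,"tz":0,"spin":-10},{"claw":85,"tx":0,"ty":0,"tz":0,"spin":-10},{"claw":85,"tx":0,"ty":0,"tz":0,"spin":-6.4},{"claw":85,"tx":30,"ty":-30,"tz":0,"spin":0},{"claw":85,"tx":40,"ty":-40,"tz":0,"spin":0},{"claw":85,"tx":40,"ty":-40,"tz":0,"spin":0},{"claw":85,"tx":40,"ty":-40,"tz":0,"spin":0},{"claw":85,"tx":40,"ty":-40,"tz":0,"spin":0},{"claw":85,"tx":40,"ty":-40,"tz":0,"spin":0},{"claw":85,"tx":40,"ty":-40,"tz":0,"spin":0},{"claw":85,"tx":30,"ty":-30,"tz":0,"spin":0},{"claw":85,"tx":10,"ty":-10,"tz":0,"spin":0},{"claw":85,"tx":0,"ty":0,"tz":0,"spin":0}]'

```text
clock: 2.4
ee_pos: [0.4453, -0.2484, 0.2311]
ee_rot: [[1.0, 0.002, -0.001], [0.002, -1.0, -0.0], [-0.001, 0.0, -1.0]]
ft_force: [-0.7, 0.3, 0.2]
finger_gap: 0.0846
```

```bash
cat > wr.py <<'E'
from h import *
from plant import manip
import sys
def snap(name,cam="wrist"):
    c=manip.get_calibration(cam); p,d=manip.read_camera(cam)
    cv2.imwrite(f"pics/{name}.png",p); np.savez(f"pics/{name}.npz",p=p,d=d,view=c["view"],cx=c["cx"],cy=c["cy"],fov=c["vertical_fov"])
def fcloud(z):
    p,d,V=z["p"],z["d"],z["view"]; f=210/np.tan(np.radians(float(z["fov"]))/2)
    v,u=np.mgrid[:420,:560]; x=u-z["cx"];y=v-z["cy"]; r=np.hypot(x,y)+1e-9; t=np.tan(r/f)
    P=np.stack([x/r*t*d,-y/r*t*d,-d],-1); Vi=np.linalg.inv(V); W=P@Vi[:3,:3].T+Vi[:3,3]; W[d==0]=np.nan
    return W
E
python3 - <<'E'
from wr import *
snap("w1"); W=fcloud(load("w1"))
a=W.reshape(-1,3); 
b=a[np.hypot(a[:,0]-.4515,a[:,1]+.242)<.04]; print('table',np.nanmedian(b[b[:,2]<.01],0).round(4))
t=b[(b[:,2]>.04)&(b[:,2]<.06)]; print(len(t),np.median(t,0).round(4),cv2.minEnclosingCircle(cv2.convexHull(t[:,:2].astype(np.float32))))
E
```

```text
table [ 4.517e-01 -2.366e-01 -4.000e-04]
848 [ 0.4509 -0.239   0.0473] ((0.4508712589740753, -0.24014367163181305), 0.017325302585959435)
```

View pics/w1.png

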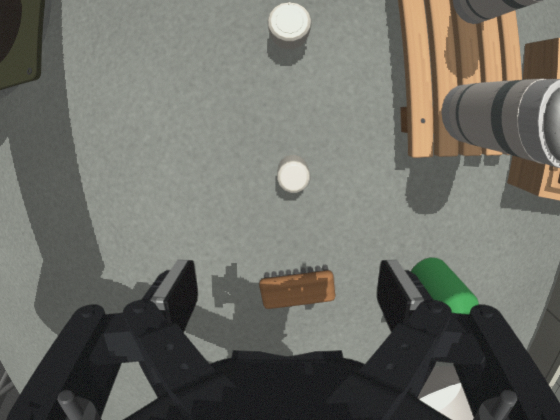

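>>> send_rows --newtons 25 --steps '[{"claw":75,"tx":5.7,"ty":-7.4,"tz":20,"spin":0},{"claw":75,"tx":0,"ty":0,"tz":40,"spin":0},{"claw":75,"tx":0,"ty":0,"tz":40,"spin":0},{"claw":75,"tx":0,"ty":0,"tz":40,"spin":0},{"claw":75,"tx":0,"ty":0,"tz":40,"spin":0},{"claw":75,"tx":0,"ty":0,"tz":25,"spin":0},{"claw":75,"tx":0,"ty":0,"tz":12,"spin":0},{"claw":75,"tx":0,"ty":0,"tz":0,"spin":0},{"claw":75,"tx":0,"ty":0,"tz":0,"spin":0}]'

```text
clock: 3.58
ee_pos: [0.4515, -0.2422, 0.0152]
ee_rot: [[1.0, -0.0, 0.002], [-0.0, -1.0, -0.001], [0.002, 0.001, -1.0]]
ft_force: [0.3, -0.8, 0.3]
finger_gap: 0.0752
```

```bash
python3 - <<'E'
from wr import *
snap("w2")
E
```

```text
(no output)
```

View pics/w2.png

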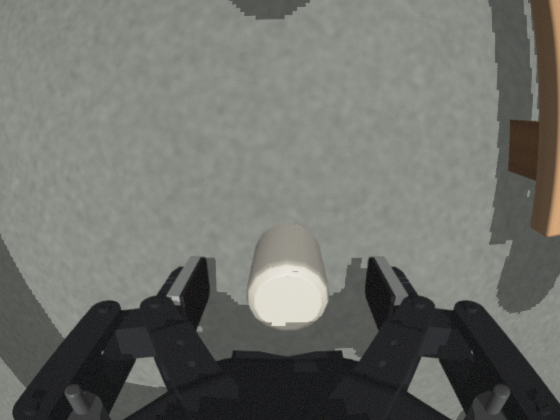

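Cap_35 is at (287,300), midway between the pads at (190,285) and (382,285). Closing.

>>> send_rows --newtons 25 --steps '[{"claw":50,"tx":0,"ty":0,"tz":0,"spin":0},{"claw":40,"tx":0,"ty":0,"tz":0,"spin":0},{"claw":30,"tx":0,"ty":0,"tz":0,"spin":0},{"claw":28,"tx":0,"ty":0,"tz":0,"spin":0},{"claw":28,"tx":0,"ty":0,"tz":0,"spin":0},{"claw":28,"tx":0,"ty":0,"tz":0,"spin":0},{"claw":28,"tx":0,"ty":0,"tz":-10,"spin":0},{"claw":28,"tx":0,"ty":0,"tz":-30,"spin":0},{"claw":28,"tx":0,"ty":0,"tz":0,"spin":0}]'

```text
clock: 4.75
ee_pos: [0.4526, -0.2423, 0.0564]
ee_rot: [[1.0, 0.001, 0.004], [0.001, -1.0, -0.003], [0.004, 0.003, -1.0]]
ft_force: [-0.5, -0.1, -0.7]
finger_gap: 0.0322
```

```bash
python3 - <<'E'
from wr import *
s=manip.state();print(s['ee_pos'],s['finger_gap'])
snap("w3"); W=fcloud(load("w3"));p=load("w3")["p"]
z=s['ee_pos'][2]
a=W.reshape(-1,3); b=a[np.hypot(a[:,0]-s['ee_pos'][0],a[:,1]-s['ee_pos'][1])<.03]
hsv=cv2.cvtColor(p,cv2.COLOR_BGR2HSV).reshape(-1,3)[np.hypot(a[:,0]-s['ee_pos'][0],a[:,1]-s['ee_pos'][1])<.03]
b=b[(hsv[:,2]>150)&(b[:,2]>.02)]; print(len(b),np.nanpercentile(b[:,2],[2,50,90,98]))
t=b[b[:,2]>np.nanpercentile(b[:,2],90)-.004]; print(cv2.minEnclosingCircle(cv2.convexHull(t[:,:2].astype(np.float32))))
E
```

```text
[ 0.45262923 -0.24227747  0.05638121] 0.03219749002023132
4139 [0.06519343 0.08856144 0.08948949 0.09013995]
((0.4516226649284363, -0.233897402882576), 0.020757803693413734)
```

View pics/w3.png

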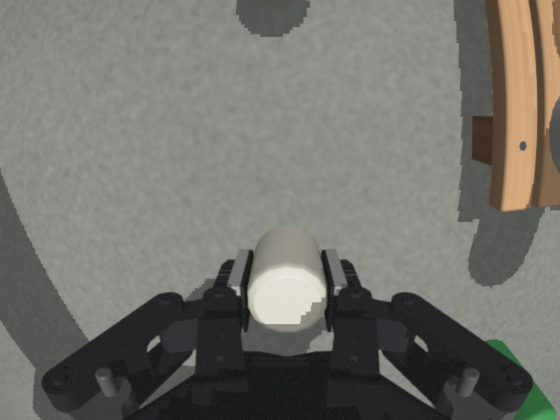

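```bash
cat >> wr.py <<'E'
def capcen(name,tcp,ztop,r,band=.003):
    z=load(name);W=fcloud(z);p=z["p"]
    a=W.reshape(-1,3); g=p.reshape(-1,3).min(1)
    m=(np.hypot(a[:,0]-tcp[0],a[:,1]-tcp[1])<r+.012)&(abs(a[:,2]-ztop)<band)&(g>150)
    t=a[m]; h=cv2.convexHull(t[:,:2].astype(np.float32))[:,0]
    c=cv2.minEnclosingCircle(h)
    y0,y1=np.percentile(t[:,1],[.5,99.5]); x0,x1=np.percentile(t[:,0],[.5,99.5])
    # front edge (+y seen) fit with known radius
    return len(t),np.round(c[0],4),round(c[1],4),'x',x0.round(4),x1.round(4),'y',y0.round(4),y1.round(4)
E
python3 - <<'E'
from wr import *
print(capcen("w3",(.4526,-.2423),.0893,.0175))
print(capcen("w3",(.4526,-.2423),.0893,.0175,.0015))
E
```

```text
(3272, array([ 0.4517, -0.24  ]), 0.0165, 'x', np.float64(0.4368), np.float64(0.4666), 'y', np.float64(-0.2503), np.float64(-0.2249))
(2731, array([ 0.4517, -0.2395]), 0.0155, 'x', np.float64(0.4378), np.float64(0.4655), 'y', np.float64(-0.2504), np.float64(-0.2262))
```

>>> send_rows --steps '[{"claw":28,"tx":0,"ty":0,"tz":-45,"spin":0},{"claw":28,"tx":0,"ty":0,"tz":-45,"spin":0},{"claw":28,"tx":0,"ty":0,"tz":-45,"spin":0},{"claw":28,"tx":0,"ty":0,"tz":-45,"spin":0},{"claw":28,"tx":0,"ty":0,"tz":-45,"spin":0},{"claw":28,"tx":12,"ty":-20,"tz":0,"spin":0},{"claw":28,"tx":22,"ty":-40,"tz":0,"spin":0},{"claw":28,"tx":22,"ty":-40,"tz":0,"spin":0},{"claw":28,"tx":22,"ty":-40,"tz":0,"spin":0},{"claw":28,"tx":22,"ty":-40,"tz":0,"spin":0},{"claw":28,"tx":22,"ty":-40,"tz":0,"spin":0},{"claw":28,"tx":22,"ty":-40,"tz":0,"spin":0},{"claw":28,"tx":22,"ty":-40,"tz":0,"spin":0},{"claw":28,"tx":12,"ty":-30,"tz":0,"spin":0},{"claw":28,"tx":0,"ty":0,"tz":0,"spin":0},{"claw":28,"tx":0,"ty":0,"tz":0,"spin":0}]'

```text
clock: 6.8
ee_pos: [0.6281, 0.0884, 0.2781]
ee_rot: [[1.0, 0.001, -0.002], [0.001, -1.0, -0.001], [-0.002, 0.001, -1.0]]
ft_force: [-0.9, 0.2, 0.3]
finger_gap: 0.0325
```

```bash
python3 - <<'E'
from wr import *
for i in range(3):
    s=manip.state();print(s['ee_pos'].round(4),s['finger_gap']); 
    if i==0: snap("w4")
    if i==1: snap("s4","scene")
E
```

```text
[0.6281 0.0884 0.2781] 0.03253612510586554
[0.6281 0.088  0.2784] 0.03233569454758262
[0.6282 0.0878 0.2788] 0.03255297722365887
```

View pics/w4.png

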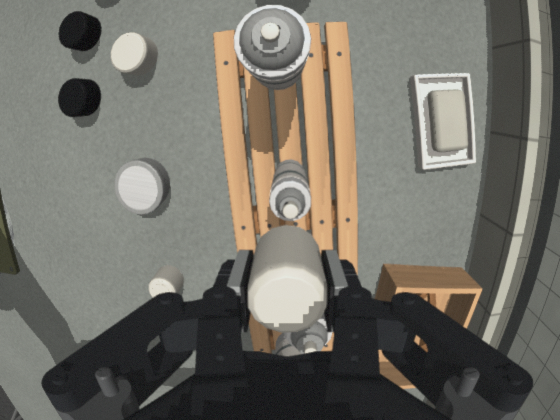

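View pics/s4.png

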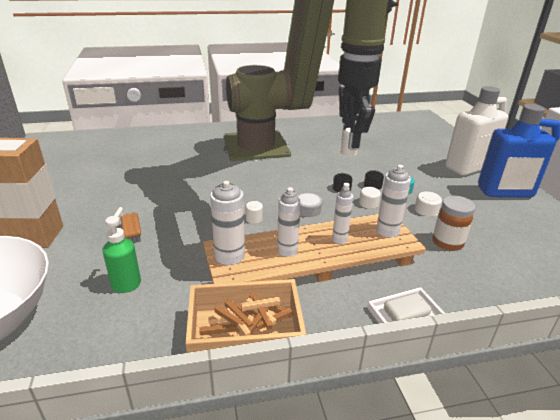

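```bash
cat > rel.py <<'E'
from wr import *
from scipy.optimize import least_squares
def side(W,c,r,z0,z1,tol=.01,mask=None):
    a=W.reshape(-1,3); m=(a[:,2]>z0)&(a[:,2]<z1)&(np.hypot(a[:,0]-c[0],a[:,1]-c[1])<r+tol)
    if mask is not None: m&=mask.reshape(-1)
    a=a[m]
    s=least_squares(lambda q:np.hypot(a[:,0]-q[0],a[:,1]-q[1])-r,c,loss='soft_l1',f_scale=.0008)
    return s.x.round(4),len(a)
def rel(sname,wname,c,r,zs,rimz,h):
    z=load(sname); W=cloud(z); g=z["p"].min(2)>120; s=z["p"].max(2).astype(int)-z["p"].min(2)<45
    print('scene can',side(W,c,r,.06,zs-.012),'cap',side(W,c,r,rimz+.002,rimz+h-.006,.01,g&s))
    z=load(wname); W=fcloud(z); g=z["p"].min(2)>110
    print('wrist can',side(W,c,r,.06,zs-.012),'cap',side(W,c,r,rimz+.004,rimz+h-.006,.01,g))
    a=W.reshape(-1,3); t=a[(abs(a[:,2]-zs)<.004)&(np.hypot(a[:,0]-c[0],a[:,1]-c[1])<r+.01)]
    if len(t)>5: print('wrist ledge',len(t),cv2.minEnclosingCircle(cv2.convexHull(t[:,:2].astype(np.float32))))
    t=a[(a[:,2]>zs+.02)&(a[:,2]<zs+.033)&(np.hypot(a[:,0]-c[0],a[:,1]-c[1])<.02)]
    if len(t)>5: print('btn',len(t),t.mean(0).round(4),t.max(0)[2].round(4))
    Vi=np.linalg.inv(z["view"]); print('cam',Vi[:3,3].round(3))
E
python3 - <<'E'
from rel import *
rel("s4","w4",(.6297,.088),.0175,.164,.2635,.048)
E
```

```text
scene can (array([0.6297, 0.0878]), 563) cap (array([0.6277, 0.0869]), 215)
wrist can (array([0.6295, 0.0908]), 568) cap (array([0.6275, 0.0892]), 2380)
wrist ledge 615 ((0.6297095417976379, 0.090558722615242), 0.017524726688861847)
btn 213 [0.6295 0.0917 0.19  ] 0.1922
cam [0.628 0.164 0.42 ]
```

>>> send_rows --steps '[{"claw":28,"tx":2,"ty":-1.2,"tz":20,"spin":0},{"claw":28,"tx":0,"ty":0,"tz":30,"spin":0},{"claw":28,"tx":0,"ty":0,"tz":12,"spin":0},{"claw":28,"tx":0,"ty":0,"tz":10,"spin":0},{"claw":28,"tx":0,"ty":0,"tz":10,"spin":0},{"claw":28,"tx":0,"ty":0,"tz":8,"spin":0},{"claw":28,"tx":0,"ty":0,"tz":5,"spin":0},{"claw":28,"tx":0,"ty":0,"tz":2,"spin":0},{"claw":28,"tx":0,"ty":0,"tz":0,"spin":0}]'

```text
clock: 8.02
ee_pos: [0.6309, 0.0901, 0.1824]
ee_rot: [[1.0, 0.001, 0.0], [0.001, -1.0, 0.0], [0.0, -0.0, -1.0]]
ft_force: [-0.6, -0.5, -0.5]
finger_gap: 0.0324
```

```bash
python3 - <<'E'
from wr import *
print(manip.state()['ft_force'])
snap("w5");snap("s5","scene");p=load("s5")["p"]
cv2.imwrite("pics/s5c.png",cv2.resize(p[100:280,180:440],None,fx=3,fy=3,interpolation=cv2.INTER_CUBIC))
E
```

```text
[-0.63258405 -0.46388919 -0.53442947]
```

View pics/s5c.png

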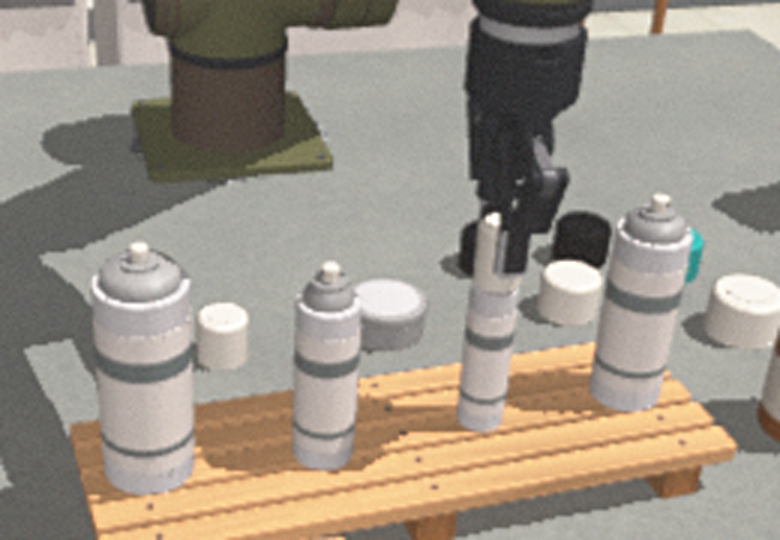

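The cap covers the button and sits just above the shoulder, at about (492,285) in the crop. Lowering the last few mm.

>>> send_rows --steps '[{"claw":28,"tx":0,"ty":0,"tz":1.5,"spin":0},{"claw":28,"tx":0,"ty":0,"tz":1,"spin":0},{"claw":28,"tx":0,"ty":0,"tz":0.5,"spin":0},{"claw":28,"tx":0,"ty":0,"tz":0,"spin":0}]'

```text
clock: 8.62
ee_pos: [0.6308, 0.09, 0.1792]
ee_rot: [[1.0, 0.0, -0.0], [0.0, -1.0, 0.0], [-0.0, -0.0, -1.0]]
ft_force: [-0.5, -0.4, -0.4]
finger_gap: 0.0324
```

>>> send_rows --steps '[{"claw":28,"tx":0,"ty":0,"tz":1,"spin":0},{"claw":28,"tx":0,"ty":0,"tz":0,"spin":0}]'

```text
clock: 8.88
ee_pos: [0.6311, 0.09, 0.179]
ee_rot: [[1.0, 0.0, 0.001], [0.0, -1.0, 0.0], [0.001, -0.0, -1.0]]
ft_force: [-1.4, -0.0, 4.2]
finger_gap: 0.0323
```

Contact: 4 N upward at the expected height. Releasing.

>>> send_rows --steps '[{"claw":36,"tx":0,"ty":0,"tz":0,"spin":0},{"claw":45,"tx":0,"ty":0,"tz":0,"spin":0},{"claw":70,"tx":0,"ty":0,"tz":0,"spin":0},{"claw":70,"tx":0,"ty":0,"tz":0,"spin":0},{"claw":70,"tx":0,"ty":0,"tz":-15,"spin":0},{"claw":75,"tx":0,"ty":0,"tz":-40,"spin":0},{"claw":75,"tx":0,"ty":0,"tz":-45,"spin":0},{"claw":75,"tx":0,"ty":0,"tz":0,"spin":0}]'

```text
clock: 9.88
ee_pos: [0.6338, 0.0902, 0.2845]
ee_rot: [[1.0, 0.0, 0.011], [0.0, -1.0, 0.001], [0.011, -0.001, -1.0]]
ft_force: [0.1, 0.2, 0.1]
finger_gap: 0.0749
```

```bash
python3 - <<'E'
from rel import *
snap("w6");snap("s6","scene");p=load("s6")["p"]
cv2.imwrite("pics/s6c.png",cv2.resize(p[100:280,180:440],None,fx=3,fy=3,interpolation=cv2.INTER_CUBIC))
W=cloud(load("s6"))
print('can',side(W,(.63,.088),.0175,.06,.152),'cap',side(W,(.63,.088),.0175,.168,.205))
a=W.reshape(-1,3);t=a[np.hypot(a[:,0]-.63,a[:,1]-.088)<.012];print(np.nanpercentile(t[:,2],[50,90,99]))
W=fcloud(load("w6"));a=W.reshape(-1,3);t=a[np.hypot(a[:,0]-.63,a[:,1]-.09)<.012];print(np.nanpercentile(t[:,2],[50,90,99]))
E
```

```text
can (array([0.6297, 0.0878]), 560) cap (array([0.6299, 0.0883]), 251)
[0.21372693 0.39559508 0.40174618]
[0.21164345 0.21259226 0.37291781]
```

View pics/s6c.png

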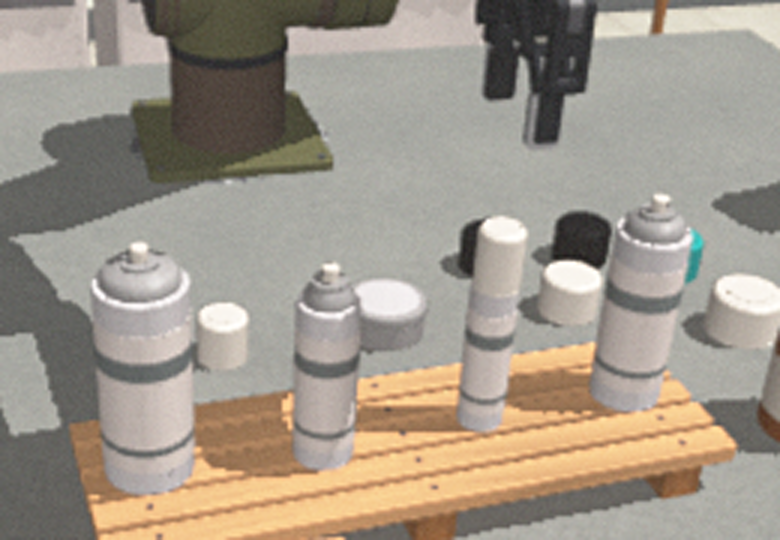

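Cap_35 is seated: top at 0.212 m, as it should be, and the can has not moved. Next is cap_45.

```bash
python3 - <<'E'
from plant import manip
s=manip.state();print(s['ee_pos'],s['ee_rot'].round(3))
E
```

```text
[0.63109747 0.08999181 0.27966366] [[ 1.     0.     0.002]
 [ 0.    -1.     0.   ]
 [ 0.002 -0.    -1.   ]]
```

>>> send_rows --steps '[{"claw":78,"tx":-14,"ty":11,"tz":0,"spin":0},{"claw":78,"tx":-30,"ty":28,"tz":0,"spin":0},{"claw":78,"tx":-35,"ty":33,"tz":0,"spin":0},{"claw":78,"tx":-35,"ty":33,"tz":0,"spin":0},{"claw":78,"tx":-35,"ty":33,"tz":0,"spin":0},{"claw":78,"tx":-25,"ty":23,"tz":20,"spin":0},{"claw":78,"tx":-10,"ty":10,"tz":40,"spin":0},{"claw":78,"tx":0,"ty":0,"tz":45,"spin":0},{"claw":78,"tx":0,"ty":0,"tz":45,"spin":0},{"claw":78,"tx":0,"ty":0,"tz":45,"spin":0},{"claw":78,"tx":0,"ty":0,"tz":30,"spin":0},{"claw":78,"tx":0,"ty":0,"tz":25,"spin":0},{"claw":78,"tx":0,"ty":0,"tz":15,"spin":0},{"claw":78,"tx":0,"ty":0,"tz":0,"spin":0},{"claw":78,"tx":0,"ty":0,"tz":0,"spin":0}]'

```text
clock: 11.85
ee_pos: [0.4461, -0.0811, 0.0134]
ee_rot: [[1.0, 0.0, -0.001], [0.0, -1.0, 0.0], [-0.001, -0.0, -1.0]]
ft_force: [0.6, 0.5, 0.0]
finger_gap: 0.0782
```

```bash
python3 - <<'E'
from wr import *
print(manip.state()['ft_force'])
snap("w7");print(manip.state()['ee_pos'])
print(capcen("w7",(.447,-.081),.044,.0225))
E
```

```text
[0.5971084  0.45535856 0.00915936]
[ 0.44666783 -0.08123109  0.01376063]
(6044, array([ 0.4464, -0.0775]), 0.0213, 'x', np.float64(0.4265), np.float64(0.4665), 'y', np.float64(-0.0908), np.float64(-0.0578))
```

View pics/w7.png

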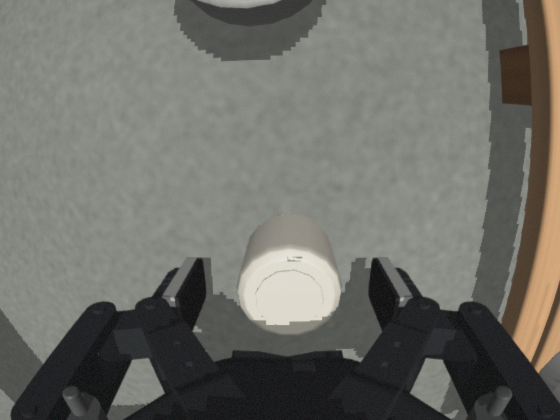

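Cap_45 is centred at (289,285), between pads at (187,285) and (387,285). Grip and carry.

>>> send_rows --newtons 25 --steps '[{"claw":60,"tx":0,"ty":0,"tz":0,"spin":0},{"claw":50,"tx":0,"ty":0,"tz":0,"spin":0},{"claw":42,"tx":0,"ty":0,"tz":0,"spin":0},{"claw":38,"tx":0,"ty":0,"tz":0,"spin":0},{"claw":38,"tx":0,"ty":0,"tz":0,"spin":0},{"claw":38,"tx":0,"ty":0,"tz":0,"spin":0},{"claw":38,"tx":0,"ty":0,"tz":-10,"spin":0},{"claw":38,"tx":0,"ty":0,"tz":-40,"spin":0},{"claw":38,"tx":0,"ty":0,"tz":-45,"spin":0},{"claw":38,"tx":0,"ty":0,"tz":-45,"spin":0},{"claw":38,"tx":0,"ty":0,"tz":-45,"spin":0},{"claw":38,"tx":0,"ty":0,"tz":-45,"spin":0},{"claw":38,"tx":0,"ty":0,"tz":-35,"spin":0},{"claw":38,"tx":20,"ty":-4,"tz":0,"spin":0},{"claw":38,"tx":45,"ty":-10,"tz":0,"spin":0},{"claw":38,"tx":50,"ty":-10,"tz":0,"spin":0},{"claw":38,"tx":45,"ty":-10,"tz":0,"spin":0},{"claw":38,"tx":30,"ty":-6,"tz":0,"spin":0},{"claw":38,"tx":11,"ty":-2,"tz":0,"spin":0},{"claw":38,"tx":0,"ty":0,"tz":0,"spin":0}]'

```text
clock: 14.4
ee_pos: [0.6475, -0.0387, 0.2769]
ee_rot: [[1.0, 0.001, -0.003], [0.001, -1.0, 0.0], [-0.003, -0.0, -1.0]]
ft_force: [0.0, 0.2, -0.1]
finger_gap: 0.0431
```

```bash
python3 - <<'E'
from rel import *
print(manip.state()['ee_pos'])
snap("w8");snap("s8","scene");s=manip.state();print(s['ee_pos'],s['finger_gap'])
rel("s8","w8",(.6482,-.039),.0225,.176,s['ee_pos'][2]-.0136,.044)
E
```

```text
[ 0.64752812 -0.03874681  0.27688607]
[ 0.64655053 -0.03912625  0.27787366] 0.04348840778117924
scene can (array([ 0.6481, -0.0396]), 857) cap (array([ 0.6463, -0.039 ]), 273)
wrist can (array([ 0.6478, -0.0366]), 780) cap (array([ 0.6469, -0.0365]), 2635)
wrist ledge 717 ((0.6477460265159607, -0.036301493644714355), 0.022327521815896034)
btn 83 [ 0.6482 -0.0324  0.2007] 0.2039
cam [0.647 0.037 0.419]
```

View pics/w8.png

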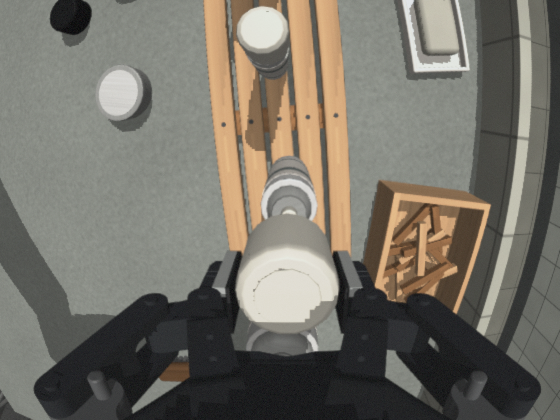

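>>> send_rows --steps '[{"claw":38,"tx":1.5,"ty":0,"tz":10,"spin":0},{"claw":38,"tx":0,"ty":0,"tz":30,"spin":0},{"claw":38,"tx":0,"ty":0,"tz":12,"spin":0},{"claw":38,"tx":0,"ty":0,"tz":10,"spin":0},{"claw":38,"tx":0,"ty":0,"tz":10,"spin":0},{"claw":38,"tx":0,"ty":0,"tz":8,"spin":0},{"claw":38,"tx":0,"ty":0,"tz":5,"spin":0},{"claw":38,"tx":0,"ty":0,"tz":2,"spin":0},{"claw":38,"tx":0,"ty":0,"tz":0,"spin":0},{"claw":38,"tx":0,"ty":0,"tz":0,"spin":0}]'

```text
clock: 15.75
ee_pos: [0.6497, -0.039, 0.1917]
ee_rot: [[1.0, 0.0, 0.001], [0.0, -1.0, -0.0], [0.001, 0.0, -1.0]]
ft_force: [0.3, 0.0, -0.2]
finger_gap: 0.0433
```

>>> send_rows --steps '[{"claw":38,"tx":0,"ty":0,"tz":1,"spin":0},{"claw":38,"tx":0,"ty":0,"tz":0,"spin":0}]'

```text
clock: 16.0
ee_pos: [0.6494, -0.039, 0.1904]
ee_rot: [[1.0, 0.0, 0.0], [0.0, -1.0, -0.0], [0.0, 0.0, -1.0]]
ft_force: [-0.5, -0.2, 0.2]
finger_gap: 0.0431
```

>>> send_rows --steps '[{"claw":38,"tx":0,"ty":0,"tz":1,"spin":0},{"claw":38,"tx":0,"ty":0,"tz":0,"spin":0}]'

```text
clock: 16.25
ee_pos: [0.6496, -0.039, 0.1901]
ee_rot: [[1.0, 0.0, 0.001], [0.0, -1.0, -0.0], [0.001, 0.0, -1.0]]
ft_force: [-1.2, -0.1, 4.8]
finger_gap: 0.0434
```

>>> send_rows --steps '[{"claw":46,"tx":0,"ty":0,"tz":0,"spin":0},{"claw":55,"tx":0,"ty":0,"tz":0,"spin":0},{"claw":75,"tx":0,"ty":0,"tz":0,"spin":0},{"claw":75,"tx":0,"ty":0,"tz":0,"spin":0},{"claw":75,"tx":0,"ty":0,"tz":-15,"spin":0},{"claw":80,"tx":0,"ty":0,"tz":-40,"spin":0},{"claw":80,"tx":0,"ty":0,"tz":-40,"spin":0},{"claw":80,"tx":0,"ty":0,"tz":0,"spin":0},{"claw":80,"tx":0,"ty":0,"tz":0,"spin":0}]'

```text
clock: 17.38
ee_pos: [0.6493, -0.039, 0.2849]
ee_rot: [[1.0, 0.0, 0.001], [0.0, -1.0, -0.0], [0.001, 0.0, -1.0]]
ft_force: [0.2, -0.1, 0.1]
finger_gap: 0.0801
```

```bash
python3 - <<'E'
from rel import *
snap("s9","scene");print(manip.state()['ee_pos'])
W=cloud(load("s9"));c=(.648,-.039)
print('can',side(W,c,.0225,.06,.164),'cap',side(W,c,.0225,.18,.213))
a=W.reshape(-1,3);t=a[(np.hypot(a[:,0]-c[0],a[:,1]-c[1])<.018)&(a[:,2]<.25)];print(np.nanpercentile(t[:,2],[50,90,99]))
p=load("s9")["p"]
cv2.imwrite("pics/s9c.png",cv2.resize(p[100:280,180:440],None,fx=3,fy=3,interpolation=cv2.INTER_CUBIC))
E
```

```text
[ 0.64877453 -0.03892673  0.28384265]
can (array([ 0.6481, -0.0395]), 863) cap (array([ 0.6485, -0.0391]), 312)
[0.22156914 0.22267819 0.22376401]
```

View pics/s9c.png

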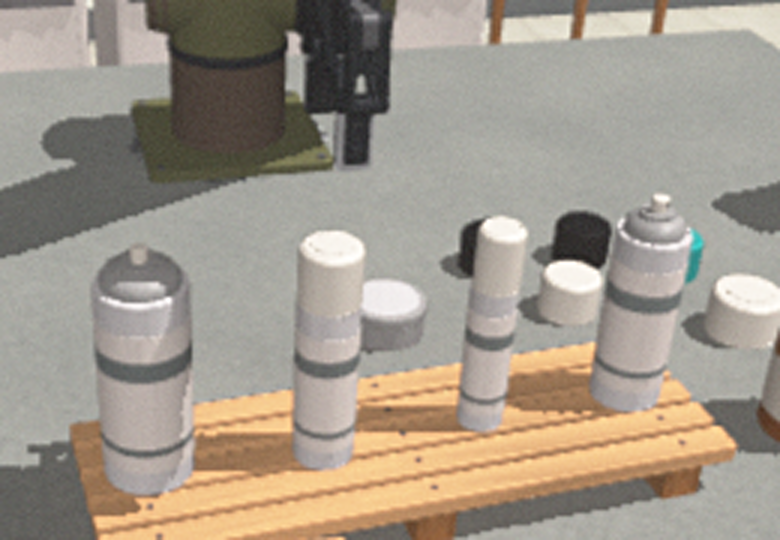

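Cap_45 is seated level at (332,270) in the crop. On to cap_55.

>>> send_rows --steps '[{"claw":84,"tx":-12,"ty":-16,"tz":0,"spin":0},{"claw":84,"tx":-28,"ty":-36,"tz":0,"spin":0},{"claw":84,"tx":-32,"ty":-41,"tz":0,"spin":0},{"claw":84,"tx":-32,"ty":-41,"tz":0,"spin":0},{"claw":84,"tx":-32,"ty":-41,"tz":0,"spin":0},{"claw":84,"tx":-32,"ty":-41,"tz":0,"spin":0},{"claw":84,"tx":-28,"ty":-36,"tz":0,"spin":0},{"claw":84,"tx":-18,"ty":-24,"tz":20,"spin":0},{"claw":84,"tx":-8,"ty":-10,"tz":40,"spin":0},{"claw":84,"tx":0,"ty":0,"tz":45,"spin":0},{"claw":84,"tx":0,"ty":0,"tz":45,"spin":0},{"claw":84,"tx":0,"ty":0,"tz":30,"spin":0},{"claw":84,"tx":0,"ty":0,"tz":0,"spin":0},{"claw":84,"tx":0,"ty":0,"tz":0,"spin":0}]'

```text
clock: 19.18
ee_pos: [0.4271, 0.2473, 0.105]
ee_rot: [[1.0, 0.001, 0.0], [0.001, -1.0, 0.0], [0.0, -0.0, -1.0]]
ft_force: [0.5, 0.6, -0.2]
finger_gap: 0.0841
```

```bash
python3 - <<'E'
from wr import *
print(manip.state()['ft_force'])
snap("w10");print(manip.state()['ee_pos'])
print(capcen("w10",(.427,.2475),.040,.0275))
E
```

```text
[ 0.52467943  0.60302411 -0.16175804]
[0.42780866 0.24750799 0.10548999]
(4217, array([0.4269, 0.2503]), 0.0265, 'x', np.float64(0.4021), np.float64(0.4515), 'y', np.float64(0.2265), np.float64(0.2751))
```

View pics/w10.png

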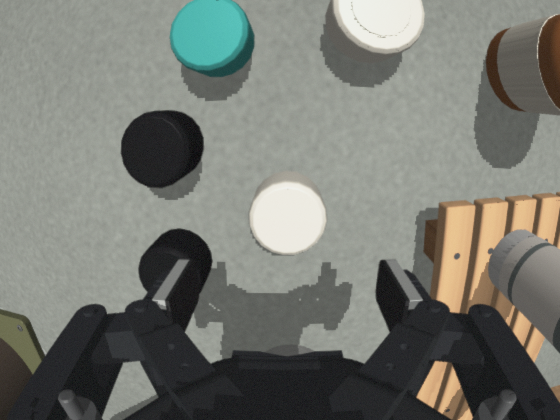

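Cap_55 is at (288,217), with blacks at (162,149) and (175,265) clear of the left finger. Lower and grip.

>>> send_rows --newtons 25 --steps '[{"claw":84,"tx":0,"ty":0,"tz":40,"spin":0},{"claw":84,"tx":0,"ty":0,"tz":30,"spin":0},{"claw":84,"tx":0,"ty":0,"tz":18,"spin":0},{"claw":84,"tx":0,"ty":0,"tz":7,"spin":0},{"claw":84,"tx":0,"ty":0,"tz":0,"spin":0},{"claw":70,"tx":0,"ty":0,"tz":0,"spin":0},{"claw":60,"tx":0,"ty":0,"tz":0,"spin":0},{"claw":52,"tx":0,"ty":0,"tz":0,"spin":0},{"claw":48,"tx":0,"ty":0,"tz":0,"spin":0},{"claw":48,"tx":0,"ty":0,"tz":0,"spin":0},{"claw":48,"tx":0,"ty":0,"tz":0,"spin":0}]'

```text
clock: 20.6
ee_pos: [0.4278, 0.2471, 0.0103]
ee_rot: [[1.0, 0.001, 0.001], [0.001, -1.0, 0.001], [0.001, -0.001, -1.0]]
ft_force: [-1.3, -0.1, 6.6]
finger_gap: 0.052
```

>>> send_rows --steps '[{"claw":48,"tx":0,"ty":0,"tz":-10,"spin":0},{"claw":48,"tx":0,"ty":0,"tz":-40,"spin":0},{"claw":48,"tx":0,"ty":0,"tz":-45,"spin":0},{"claw":48,"tx":0,"ty":0,"tz":-45,"spin":0},{"claw":48,"tx":0,"ty":0,"tz":-45,"spin":0},{"claw":48,"tx":0,"ty":0,"tz":-45,"spin":0},{"claw":48,"tx":0,"ty":0,"tz":-40,"spin":0},{"claw":48,"tx":20,"ty":4,"tz":0,"spin":0},{"claw":48,"tx":45,"ty":8,"tz":0,"spin":0},{"claw":48,"tx":45,"ty":8,"tz":0,"spin":0},{"claw":48,"tx":45,"ty":8,"tz":0,"spin":0},{"claw":48,"tx":25,"ty":4,"tz":0,"spin":0},{"claw":48,"tx":9,"ty":2,"tz":0,"spin":0},{"claw":48,"tx":0,"ty":0,"tz":0,"spin":0},{"claw":48,"tx":0,"ty":0,"tz":0,"spin":0}]'

```text
clock: 22.48
ee_pos: [0.615, 0.2131, 0.2791]
ee_rot: [[1.0, 0.001, -0.001], [0.001, -1.0, -0.0], [-0.001, 0.0, -1.0]]
ft_force: [-0.2, 0.5, -0.5]
finger_gap: 0.0522
```

```bash
python3 - <<'E'
from rel import *
print(manip.state()['ee_pos'])
snap("w11");snap("s11","scene");s=manip.state();print(s['ee_pos'],s['finger_gap'])
rel("s11","w11",(.6166,.2128),.0275,.190,s['ee_pos'][2]-.0103,.040)
E
```

```text
[0.6150032  0.21312977 0.27912553]
[0.61515947 0.21329275 0.27963483] 0.051740912953448306
scene can (array([0.6163, 0.2127]), 1118) cap (array([0.614 , 0.2135]), 283)
wrist can (array([0.6164, 0.2157]), 978) cap (array([0.6144, 0.2155]), 2110)
wrist ledge 866 ((0.616409420967102, 0.21602347493171692), 0.027264662086963654)
cam [0.615 0.289 0.421]
```

View pics/w11.png

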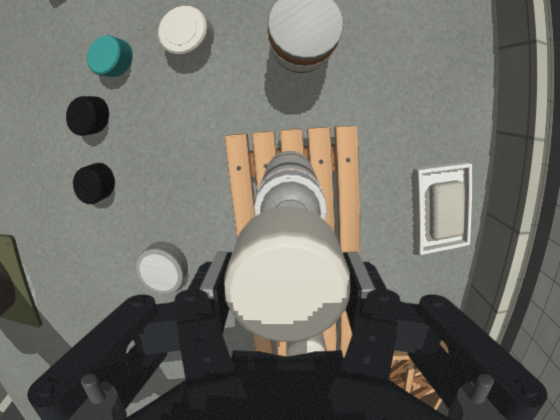

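>>> send_rows --steps '[{"claw":48,"tx":2,"ty":0,"tz":10,"spin":0},{"claw":48,"tx":0,"ty":0,"tz":20,"spin":0},{"claw":48,"tx":0,"ty":0,"tz":12,"spin":0},{"claw":48,"tx":0,"ty":0,"tz":10,"spin":0},{"claw":48,"tx":0,"ty":0,"tz":10,"spin":0},{"claw":48,"tx":0,"ty":0,"tz":8,"spin":0},{"claw":48,"tx":0,"ty":0,"tz":5,"spin":0},{"claw":48,"tx":0,"ty":0,"tz":2,"spin":0},{"claw":48,"tx":0,"ty":0,"tz":0,"spin":0},{"claw":48,"tx":0,"ty":0,"tz":0,"spin":0}]'

```text
clock: 23.82
ee_pos: [0.6186, 0.213, 0.2027]
ee_rot: [[1.0, 0.0, 0.001], [0.0, -1.0, 0.0], [0.001, -0.0, -1.0]]
ft_force: [-0.8, 0.3, 0.4]
finger_gap: 0.0522
```

>>> send_rows --steps '[{"claw":48,"tx":0,"ty":0,"tz":1.5,"spin":0},{"claw":48,"tx":0,"ty":0,"tz":0,"spin":0}]'

```text
clock: 24.08
ee_pos: [0.6182, 0.213, 0.2008]
ee_rot: [[1.0, 0.0, -0.0], [0.0, -1.0, -0.0], [-0.0, 0.0, -1.0]]
ft_force: [-0.4, 0.3, -0.2]
finger_gap: 0.0515
```

>>> send_rows --steps '[{"claw":48,"tx":0,"ty":0,"tz":1,"spin":0},{"claw":48,"tx":0,"ty":0,"tz":0,"spin":0}]'

```text
clock: 24.32
ee_pos: [0.6185, 0.213, 0.2003]
ee_rot: [[1.0, 0.0, 0.001], [0.0, -1.0, 0.0], [0.001, -0.0, -1.0]]
ft_force: [-0.9, 0.6, 2.4]
finger_gap: 0.0525
```

>>> send_rows --steps '[{"claw":48,"tx":0,"ty":0,"tz":0.5,"spin":0},{"claw":56,"tx":0,"ty":0,"tz":0,"spin":0},{"claw":65,"tx":0,"ty":0,"tz":0,"spin":0},{"claw":80,"tx":0,"ty":0,"tz":0,"spin":0},{"claw":80,"tx":0,"ty":0,"tz":0,"spin":0},{"claw":80,"tx":0,"ty":0,"tz":-15,"spin":0},{"claw":85,"tx":0,"ty":0,"tz":-35,"spin":0},{"claw":85,"tx":0,"ty":0,"tz":-35,"spin":0},{"claw":85,"tx":0,"ty":0,"tz":0,"spin":0},{"claw":85,"tx":0,"ty":0,"tz":0,"spin":0}]'

```text
clock: 25.58
ee_pos: [0.6181, 0.2129, 0.2846]
ee_rot: [[1.0, 0.0, 0.0], [0.0, -1.0, 0.0], [0.0, -0.0, -1.0]]
ft_force: [0.1, 0.0, -0.7]
finger_gap: 0.0848
```

```bash
python3 - <<'E'
from rel import *
snap("s12","scene");print(manip.state()['ee_pos'])
W=cloud(load("s12"));c=(.6165,.213)
print('can',side(W,c,.0275,.06,.178),'cap',side(W,c,.0275,.194,.223))
a=W.reshape(-1,3);t=a[(np.hypot(a[:,0]-c[0],a[:,1]-c[1])<.02)&(a[:,2]<.25)];print(np.nanpercentile(t[:,2],[50,90,99]))
p=load("s12")["p"]
cv2.imwrite("pics/s12c.png",cv2.resize(p[100:280,180:440],None,fx=3,fy=3,interpolation=cv2.INTER_CUBIC))
E
```

```text
[0.61766278 0.21280531 0.2836602 ]
can (array([0.6163, 0.2127]), 1117) cap (array([0.6172, 0.2132]), 315)
[0.23101604 0.23212673 0.23290056]
```

View pics/s12c.png

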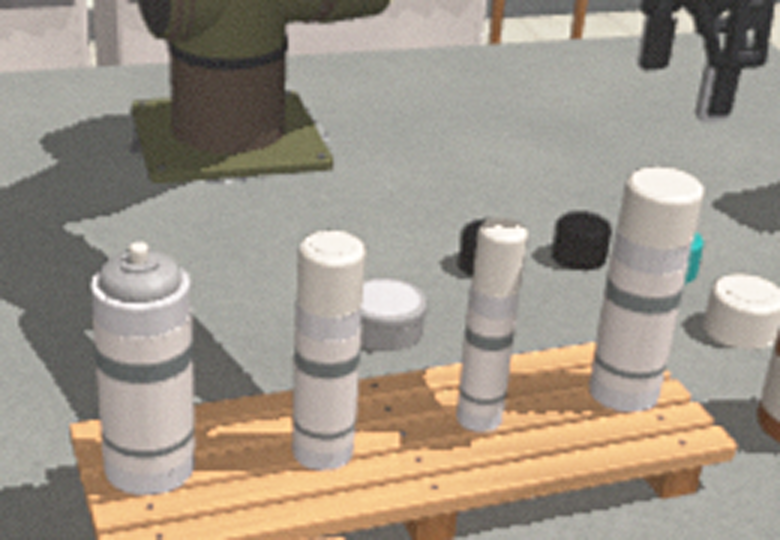

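Cap_55 is seated. Last is cap_65.

>>> send_rows --steps '[{"claw":85,"tx":-14,"ty":-19,"tz":0,"spin":0},{"claw":85,"tx":-28,"ty":-38,"tz":0,"spin":0},{"claw":85,"tx":-30,"ty":-42,"tz":0,"spin":0},{"claw":85,"tx":-30,"ty":-42,"tz":0,"spin":0},{"claw":85,"tx":-20,"ty":-28,"tz":20,"spin":0},{"claw":85,"tx":-8.5,"ty":-10,"tz":40,"spin":0},{"claw":85,"tx":0,"ty":0,"tz":45,"spin":0},{"claw":85,"tx":0,"ty":0,"tz":45,"spin":0},{"claw":85,"tx":0,"ty":0,"tz":30,"spin":0},{"claw":85,"tx":0,"ty":0,"tz":0,"spin":0},{"claw":85,"tx":0,"ty":0,"tz":0,"spin":0}]'

```text
clock: 27.0
ee_pos: [0.4876, 0.3928, 0.105]
ee_rot: [[1.0, 0.001, 0.0], [0.001, -1.0, 0.001], [0.0, -0.001, -1.0]]
ft_force: [0.9, 0.3, -0.2]
finger_gap: 0.0849
```

```bash
python3 - <<'E'
from wr import *
snap("w13");print(manip.state()['ee_pos'])
print(capcen("w13",(.487,.393),.042,.0325))
E
```

```text
[0.48822318 0.39294727 0.10573769]
(5997, array([0.4871, 0.3948]), 0.0314, 'x', np.float64(0.4576), np.float64(0.5167), 'y', np.float64(0.3669), np.float64(0.4244))
```

View pics/w13.png

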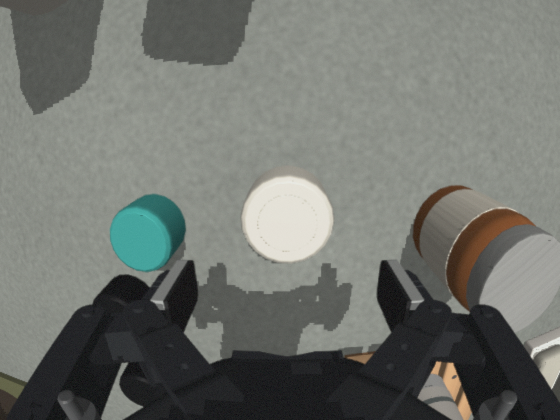

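```bash
python3 - <<'E'
from h import *
for n in ("top0","scene0"):
    W=cloud(load(n)).reshape(-1,3)
    a=W[(W[:,1]>.3)&(W[:,1]<.46)&(W[:,0]>.53)&(W[:,0]<.72)&(W[:,2]>.05)]
    print(n,a.min(0).round(3),np.percentile(a[:,0],[1,5]).round(3),a.max(0).round(3))
    for l,h in((.02,.06),(.06,.1)):
        b=W[(abs(W[:,1]-.392)<.025)&(W[:,0]>.53)&(W[:,0]<.72)&(W[:,2]>l)&(W[:,2]<h)]; print(len(b), b[:,0].min().round(3) if len(b) else '')
    t=W[(abs(W[:,1]-.392)<.02)&(W[:,0]>.34)&(W[:,0]<.445)&(W[:,2]>.02)&(W[:,2]<.05)]; print('turq maxx',t[:,0].max().round(3))
E
```

```text
top0 [0.593 0.335 0.051] [0.594 0.597] [0.667 0.409 0.12 ]
21 0.593
30 0.594
turq maxx 0.401
scene0 [0.596 0.333 0.05 ] [0.602 0.611] [0.673 0.408 0.118]
125 0.653
140 0.65
turq maxx 0.405
```

Clear of the jar (edge x=0.593) and the turquoise cap (edge x=0.405). Cap_65 is centred at (288,219). Lower and grip.

>>> send_rows --newtons 25 --steps '[{"claw":85,"tx":-0.7,"ty":0.5,"tz":40,"spin":0},{"claw":85,"tx":0,"ty":0,"tz":25,"spin":0},{"claw":85,"tx":0,"ty":0,"tz":15,"spin":0},{"claw":85,"tx":0,"ty":0,"tz":10,"spin":0},{"claw":85,"tx":0,"ty":0,"tz":5,"spin":0},{"claw":85,"tx":0,"ty":0,"tz":0,"spin":0},{"claw":75,"tx":0,"ty":0,"tz":0,"spin":0},{"claw":67,"tx":0,"ty":0,"tz":0,"spin":0},{"claw":60,"tx":0,"ty":0,"tz":0,"spin":0},{"claw":57,"tx":0,"ty":0,"tz":0,"spin":0},{"claw":57,"tx":0,"ty":0,"tz":0,"spin":0},{"claw":57,"tx":0,"ty":0,"tz":0,"spin":0}]'

```text
clock: 28.55
ee_pos: [0.4873, 0.3917, 0.0102]
ee_rot: [[1.0, 0.001, 0.001], [0.001, -1.0, 0.001], [0.001, -0.001, -1.0]]
ft_force: [-0.4, -0.4, 5.5]
finger_gap: 0.0639
```

>>> send_rows --steps '[{"claw":57,"tx":0,"ty":0,"tz":-10,"spin":0},{"claw":57,"tx":0,"ty":0,"tz":-40,"spin":0},{"claw":57,"tx":0,"ty":0,"tz":-45,"spin":0},{"claw":57,"tx":0,"ty":0,"tz":-45,"spin":0},{"claw":57,"tx":0,"ty":0,"tz":-45,"spin":0},{"claw":57,"tx":0,"ty":0,"tz":-45,"spin":0},{"claw":57,"tx":0,"ty":0,"tz":-40,"spin":0},{"claw":57,"tx":0,"ty":0,"tz":-10,"spin":0},{"claw":57,"tx":6,"ty":20,"tz":0,"spin":0},{"claw":57,"tx":11,"ty":40,"tz":0,"spin":0},{"claw":57,"tx":11,"ty":40,"tz":0,"spin":0},{"claw":57,"tx":11,"ty":40,"tz":0,"spin":0},{"claw":57,"tx":11,"ty":40,"tz":0,"spin":0},{"claw":57,"tx":11,"ty":40,"tz":0,"spin":0},{"claw":57,"tx":11,"ty":40,"tz":0,"spin":0},{"claw":57,"tx":11,"ty":40,"tz":0,"spin":0}]'

```text
clock: 30.55
ee_pos: [0.5687, 0.0887, 0.2868]
ee_rot: [[1.0, -0.0, -0.005], [-0.0, -1.0, -0.001], [-0.005, 0.001, -1.0]]
ft_force: [0.2, 0.0, -0.2]
finger_gap: 0.0637
```

>>> send_rows --steps '[{"claw":57,"tx":12,"ty":40,"tz":0,"spin":0},{"claw":57,"tx":12,"ty":40,"tz":0,"spin":0},{"claw":57,"tx":12,"ty":40,"tz":0,"spin":0},{"claw":57,"tx":12,"ty":40,"tz":0,"spin":0},{"claw":57,"tx":12,"ty":40,"tz":0,"spin":0},{"claw":57,"tx":9,"ty":40,"tz":0,"spin":0},{"claw":57,"tx":3,"ty":18,"tz":0,"spin":0},{"claw":57,"tx":0,"ty":0,"tz":0,"spin":0},{"claw":57,"tx":0,"ty":0,"tz":0,"spin":0}]'

```text
clock: 31.68
ee_pos: [0.6415, -0.1653, 0.2887]
ee_rot: [[1.0, 0.001, -0.001], [0.001, -1.0, 0.001], [-0.001, -0.001, -1.0]]
ft_force: [0.0, -0.2, 0.6]
finger_gap: 0.0639
```

```bash
python3 - <<'E'
from rel import *
print(manip.state()['ee_pos'])
snap("w14");snap("s14","scene");s=manip.state();print(s['ee_pos'],s['finger_gap'])
rel("s14","w14",(.6425,-.1663),.0325,.200,s['ee_pos'][2]-.0102,.042)
E
```

```text
[ 0.64149883 -0.16527876  0.28870479]
[ 0.64186739 -0.16489448  0.28934368] 0.06354826689311356
scene can (array([ 0.6423, -0.1668]), 1624) cap (array([ 0.6409, -0.1649]), 492)
wrist can (array([ 0.6419, -0.164 ]), 1040) cap (array([ 0.6409, -0.1628]), 2581)
wrist ledge 912 ((0.6417545080184937, -0.1612584888935089), 0.031800419092178345)
cam [ 0.641 -0.09   0.431]
```

View pics/w14.png

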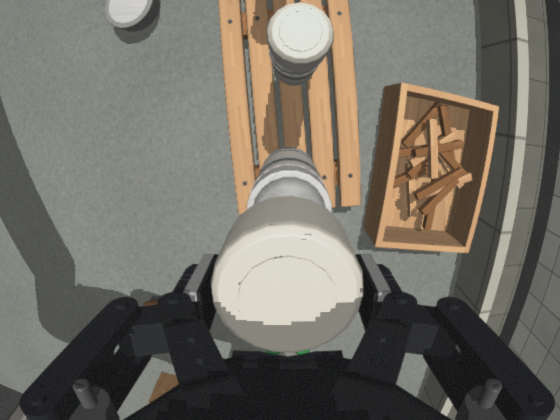

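View pics/s14.png

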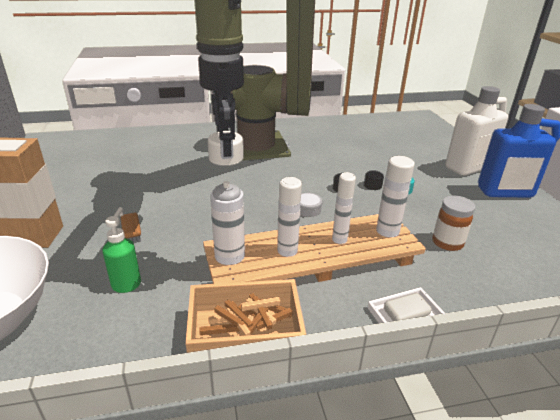

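>>> send_rows --steps '[{"claw":57,"tx":1.2,"ty":1.5,"tz":10,"spin":0},{"claw":57,"tx":0,"ty":0,"tz":20,"spin":0},{"claw":57,"tx":0,"ty":0,"tz":12,"spin":0},{"claw":57,"tx":0,"ty":0,"tz":10,"spin":0},{"claw":57,"tx":0,"ty":0,"tz":10,"spin":0},{"claw":57,"tx":0,"ty":0,"tz":8,"spin":0},{"claw":57,"tx":0,"ty":0,"tz":5,"spin":0},{"claw":57,"tx":0,"ty":0,"tz":2,"spin":0},{"claw":57,"tx":0,"ty":0,"tz":0,"spin":0},{"claw":57,"tx":0,"ty":0,"tz":0,"spin":0}]'

```text
clock: 33.02
ee_pos: [0.6437, -0.1681, 0.2127]
ee_rot: [[1.0, 0.0, 0.001], [0.0, -1.0, -0.0], [0.001, 0.0, -1.0]]
ft_force: [-0.1, -0.2, 0.0]
finger_gap: 0.0636
```

>>> send_rows --steps '[{"claw":57,"tx":0,"ty":0,"tz":1.5,"spin":0},{"claw":57,"tx":0,"ty":0,"tz":0,"spin":0}]'

```text
clock: 33.28
ee_pos: [0.6434, -0.168, 0.2108]
ee_rot: [[1.0, 0.0, -0.0], [0.0, -1.0, 0.0], [-0.0, -0.0, -1.0]]
ft_force: [-0.2, -0.3, 0.1]
finger_gap: 0.0642
```

>>> send_rows --steps '[{"claw":57,"tx":0,"ty":0,"tz":1,"spin":0},{"claw":57,"tx":0,"ty":0,"tz":0,"spin":0}]'

```text
clock: 33.52
ee_pos: [0.6436, -0.1681, 0.2103]
ee_rot: [[1.0, 0.0, 0.001], [0.0, -1.0, -0.0], [0.001, 0.0, -1.0]]
ft_force: [-1.0, -0.8, 3.1]
finger_gap: 0.0636
```

>>> send_rows --steps '[{"claw":57,"tx":0,"ty":0,"tz":0.5,"spin":0},{"claw":66,"tx":0,"ty":0,"tz":0,"spin":0},{"claw":75,"tx":0,"ty":0,"tz":0,"spin":0},{"claw":85,"tx":0,"ty":0,"tz":0,"spin":0},{"claw":85,"tx":0,"ty":0,"tz":0,"spin":0},{"claw":85,"tx":0,"ty":0,"tz":-15,"spin":0},{"claw":85,"tx":0,"ty":0,"tz":-35,"spin":0},{"claw":85,"tx":0,"ty":0,"tz":-40,"spin":0},{"claw":85,"tx":-40,"ty":0,"tz":0,"spin":0},{"claw":85,"tx":-45,"ty":0,"tz":0,"spin":0},{"claw":85,"tx":-45,"ty":0,"tz":0,"spin":0},{"claw":85,"tx":-40,"ty":0,"tz":0,"spin":0},{"claw":85,"tx":0,"ty":0,"tz":0,"spin":0},{"claw":85,"tx":0,"ty":0,"tz":0,"spin":0}]'

```text
clock: 35.28
ee_pos: [0.4744, -0.1684, 0.3006]
ee_rot: [[1.0, 0.0, 0.003], [0.0, -1.0, -0.001], [0.003, 0.001, -1.0]]
ft_force: [-0.2, 0.7, -0.2]
finger_gap: 0.0853
```

```bash
python3 - <<'E'
from rel import *
snap("s15","scene");snap("t15","top")
S=cloud(load("s15"));T=cloud(load("t15"))
for k,c,zs,h in ((35,(.6297,.088),.164,.048),(45,(.648,-.039),.176,.044),(55,(.6165,.213),.190,.040),(65,(.6425,-.1663),.2,.042)):
    r=k/2000
    print(k,'can',side(S,c,r,.06,zs-.012),'cap',side(S,c,r,zs+.004,zs+h-.007))
    for W in (S,T):
        a=W.reshape(-1,3);t=a[(np.hypot(a[:,0]-c[0],a[:,1]-c[1])<r-.005)&(a[:,2]<.26)&(a[:,2]>zs+h-.012)]
        if len(t)<10: print('few');continue
        A=np.c_[t[:,:2]-c,np.ones(len(t))];s=np.linalg.lstsq(A,t[:,2],rcond=None)[0];print('   top z',np.median(t[:,2]).round(4),'want',zs+h,'tilt deg',np.degrees(s[:2]).round(1),len(t))
T0=load("top0");T1=load("t15")
for n,(u,v) in {'tin':(249,230),'disp':(409,154)}.items():
    d=cv2.absdiff(T0["p"],T1["p"])[v-25:v+26,u-25:u+26].max(2);print(n,d.mean(),(d>60).sum())
p=load("s15")["p"]
cv2.imwrite("pics/s15c.png",cv2.resize(p[130:300,90:450],None,fx=2.2,fy=2.2,interpolation=cv2.INTER_CUBIC))
E
```

```text
35 can (array([0.6297, 0.0878]), 561) cap (array([0.6299, 0.0884]), 247)
   top z 0.2131 want 0.21200000000000002 tilt deg [-0.8 -0.9] 53
   top z 0.2104 want 0.21200000000000002 tilt deg [0.3 0.3] 75
45 can (array([ 0.6481, -0.0395]), 858) cap (array([ 0.6485, -0.039 ]), 315)
   top z 0.2217 want 0.21999999999999997 tilt deg [0.6 0.6] 116
   top z 0.2199 want 0.21999999999999997 tilt deg [2.5 1.3] 149
55 can (array([0.6163, 0.2127]), 1119) cap (array([0.6172, 0.2133]), 325)
   top z 0.2312 want 0.23 tilt deg [-0.2  0.2] 151
   top z 0.2295 want 0.23 tilt deg [0.6 0.7] 254
65 can (array([ 0.6423, -0.1668]), 1617) cap (array([ 0.6425, -0.1678]), 458)
   top z 0.2434 want 0.24200000000000002 tilt deg [-0.  -0.2] 301
   top z 0.2412 want 0.24200000000000002 tilt deg [ 0.6 -0.8] 377
tin 10.701653210303729 0
disp 27.463283352556708 239
```

View pics/s15c.png

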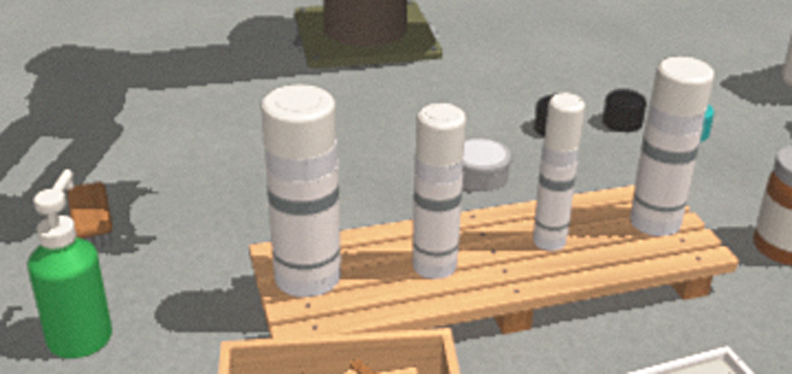

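View pics/t15.png

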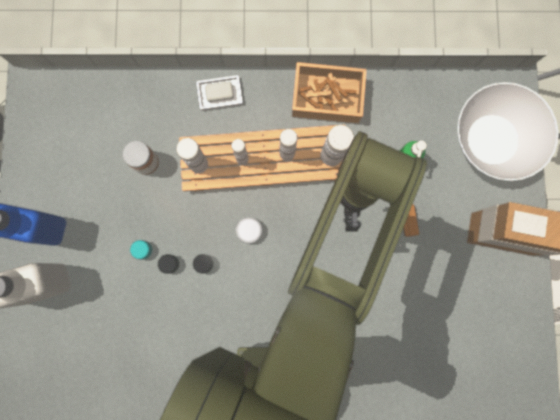

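All four caps are seated. In the top view the arm hides the dispenser, so I check it in the scene view and then hand in.

```bash
python3 - <<'E'
from rel import *
a=load("scene0")["p"];b=load("s15")["p"]
for n,(y0,y1,x0,x1) in {'disp':(205,295,100,142),'tin':(192,216,302,322)}.items():
    A=cv2.cvtColor(a[y0:y1,x0:x1],6).astype(np.float32);B=cv2.cvtColor(b[y0:y1,x0:x1],6).astype(np.float32)
    print(n,cv2.phaseCorrelate(A,B),np.abs(A-B).mean())
s=manip.state();print(s['clock'],s['ft_force'])
manip.job_done()
E
```

```text
disp ((0.48311947805163413, -0.0504513987629025), 0.739297041716399) 13.741799
tin ((0.007615766421295689, 0.021006590409031745), 1.0464293549458186) 3.6666667
35.375 [0.35113639 0.354407   0.12828545]
the job is handed in; nothing more can be done
```

All four caps are back on their cans, let go of with the gripper clear of them. I handed the job in at 35.4 s, well within the 109 s limit.

- **Seating:** each cap met its shoulder at the expected height with about 2–5 N. The final cap tops are within 2 mm of the right heights, and the caps line up with their cans to about 1 mm.
- **Level:** tilts read about 1° or less in both views, with one exception. Cap_45 read 2.5° in the top view (a noisy fit to 149 points) against 0.6° in the scene view, and it looks level in the picture.
- **Cans:** none moved measurably.
- **Tin:** it did not move, by image comparison.
- **Dispenser:** its final check was weaker. The arm hid part of it from above. In the scene view it compared at about 0.5 pixel of shift, which I put down to the changed shadow. The gripper never went near it and I saw no contact.
- **Wrist camera:** it read about 2 mm farther in y than the fixed cameras. I placed the caps from cap-to-can differences within one view, which cancels that error.

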